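Gauge the electrode gap of an oil test cell

ROBOT

A 6-joint arm with a two-finger parallel gripper is mounted at the origin on a cart in front of the work surface, level with it; the furniture and walls round the work are solid. World frame = base frame: x ahead of the robot, y to its left, z up, the work surface at z = 0. Lengths are in m, angles in rad, forces in N, time in s.
With the tool pointing down it reaches from about 0.375 to 0.975 m from the base axis. Payload 3.8 kg.
Tool frame: the origin (TCP) lies midway between the tips of the shut fingers; the grasp point (between the pads) lies 19 mm behind it; x points along the fingers, y is the direction in which the jaws open and shut, and the axes are right-handed (so a half turn about x gives the same grasp; the last joint's range is limited). The gripper opens to 88 mm and grips with 3 to 60 N. Pads are 18 mm wide; open, the fingers measure 123 mm over their backs; the gripper's body (75 mm by 187 mm) begins 45 mm behind the grasp point.
Start: joints at [-1.36, 0.264, 1.604, -0, 1.274, -0.037], TCP at [0.166, -0.654, 0.239] pointing down, gripper open.
Joint ranges: [-2.63, 2.63], [-0.94, 2.18], [0.31, 2.57], [-1.31, 4.45], [0, 2.66], [-2.55, 2.55]. Speed limits (rad/s): [2.57, 2.57, 3.14, 3.14, 3.14, 3.14].

INTERFACE

Orientations are given as a rotation vector (axis times angle).
In Python, from cell import manip, inverse_kinematics, cams, order gives the robot as it stands. Calls block until the motion is done:
- manip.move_pose(position, orientation): joint-space move of the TCP to a pose.
- manip.move_linear(position, rate=0.15, rot=None): straight line of the TCP; rot=None keeps the orientation; rate is the mean speed in m/s.
- manip.set_joints(angles): joint-space move.
- manip.set_gripper(opening, force=None): finger opening in m; force is the grip in N (None keeps the last); returns when the fingers have stopped.
- manip.dwell(seconds).
- inverse_kinematics(position, orientation): joint angles nearest the present ones, or None.
- manip.state(): the state.
- cams.capture(name): name is "side" or "top"; returns a dict with "image" (480x640x3 uint8, blue, green, red), "z_map" (480x640 float32, m along the optical axis (not along the pixel's ray), 0 where there is no reading), "intrinsics" (3x3 intrinsics, pixels), "position" and "orientation" of the camera in the world. Camera axes: x right, y down, z forward; pixel columns grow to the right and rows downward; lengths in m; the calibration is good to about 2 mm. A picture is of the moment at which its call begins.
A pose or a line that the arm cannot do raises manip.IKError and nothing moves.
- order.close_job(): hands the job in, once; it reports no verdict.
The state is a dict: "clock": time; "joint_pos": joint angles; "joint_velocities": joint speeds; "tau": joint torques, N m; "tool_pos": TCP position; "tcp_rot": TCP orientation; "contact_force": force on the tool from outside, world axes, zero at the start; "moment": the same for the moment, N m; "gripper_width": finger opening in m.
Only numpy, scipy, OpenCV 4.12 (cv2) and the standard library are available. Lean on these libraries where they do the work, as an engineer would, in place of code of your own. Each camera call takes 0.05 s, during which the arm holds its last target.

TASK

Stand the open electrode cell in the empty middle bay of the cell rack, in line with its two covered neighbours, and let go of it. Then take the taper gauge out of its stand, slide its blade straight down between the two brass electrodes until it drags snugly on both of them, without jamming it, and finish while still holding the gauge by its handle at that depth. Leave the covered cells, the beaker and the vial where they are.

Things in the scene. Friction and masses are not known exactly. Their poses are not given: they have to be found in the camera images.
- open_cell: the cell to gauge: open-topped box 62 (x) x 60 (y) mm, 86 mm high, 0.45 to 0.7 kg. Clear walls 4 mm thick on its x sides: take it across these (62 mm) near the rim. White walls on its y ends; a brass knob stands 10 mm out of the +y end, a nut 3 mm out of the other. Origin: centre of the underside of its foot (54 x 52 mm, 6 mm high; the box overhangs it), z up. May stand in the bay either way round
- gap_mouth (a point): point of open_cell (its axes) above the gap: x = y = 0, 70 mm over its underside, level with the electrodes' upper rims, 16 mm below the cell's rim. Two upright brass discs, 32 mm across, 8 mm thick, face each other along y, upper rims rounded by 2.5 mm. The gap between them is 5 to 7 mm (to be felt), its middle within 0.5 mm of y = 0
- electrode_nut_side: brass disc electrode on the -y side of open_cell; frame as open_cell's, its face at y = -3 mm, fixed
- electrode_knob_side: brass disc electrode on the +y side of open_cell; frame as open_cell's but shifted up to 1 mm along y by its setting, its face at y = +3 mm of this frame. The spindle is locked: it does not turn or give
- cell_rack: fixed aluminium rack, 76 (x) x 250 (y) mm, three bays in a row along its y, 82 mm apart; bay floors 6 mm above the table, each bay 60 (x) x 58 (y) mm between ledges 5 mm high (3 mm play round a cell's foot). Origin: centre of its underside. The side bays hold the covered cells
- middle_bay (a point): centre of the floor of the rack's empty middle bay, axes as cell_rack: a cell stands in it with its origin here and its y axis (either way) along the rack's y
- gauge_stand: fixed stand, 70 x 60 mm and 92 mm high, holding the taper gauge upright in a slot of its top plate; the gauge's handle stands above the plate. Origin: centre of the underside
- taper_gauge: taper gauge standing blade down, 134 mm long, 0.07 kg. Origin: middle of the blade's tip, z up the blade to the handle. Steel blade 16 mm wide (x), 80 mm long; thickness along y 2 mm at the tip, growing evenly to 10.8 mm. It goes in with its y along open_cell's y. A push of 5 to 12 N makes it snug: contact begins with the tip 30 to 48 mm below gap_mouth and builds softly, some 1 N per mm
- covered_cell_left: bystander: like open_cell but with a white cover with a small knob, 105 mm high, in the rack's bay at the rack's +y end; origin at the underside
- covered_cell_right: bystander: the same, in the bay at the rack's -y end
- beaker: bystander: empty beaker, 72 mm wide, 93 mm high, behind the rack; origin at the underside
- vial: bystander: small capped vial, 27 mm wide, 58 mm high, behind the rack; origin at the underside
- gauge_grip (a point): middle of the gauge's black handle, 18 (x) x 14 (y) x 48 mm, 112 mm above the tip, axes as taper_gauge. A steel bolster 24 x 22 x 6 mm below the handle rests on the stand; draw it straight up 85 mm to clear the stand

How it is judged:
By the outcome, as a careful person would: the job done as asked, in the order asked, and still so for the second after the job is handed in, while the arm keeps its last pose, push and grip.
It also fails if it takes over 64 s, if anything falls off the work surface, if the arm or the gripper's body presses on something with over 40 N, if the wrist force passes 120 N, or if a joint passes its speed limit or range.

## Working session

There is one attempt and no reset: what is moved stays moved. The work goes in short steps, each a Python script; the robot and the scene stay as the last script left them, time stands still between calls to the robot, and variables do not carry over. Pictures are saved under pics/ and viewed, and the job is handed in when it is done.

```bash
ls; mkdir -p pics
python3 - <<'E'
from cell import manip,cams
import cv2,numpy as np
s=manip.state();print({k:np.round(v,3) for k,v in s.items()})
for n in ("side","top"):
    c=cams.capture(n);cv2.imwrite(f"pics/{n}0.png",c["image"]);np.savez(f"{n}0.npz",**c)
    print(n,c["intrinsics"],c["position"],c["orientation"])
E
```

```text
pics
{'clock': np.float64(0.0), 'joint_pos': array([-1.36 ,  0.265,  1.605, -0.   ,  1.274, -0.037]), 'joint_velocities': array([-0.001, -0.001, -0.001, -0.   , -0.001, -0.   ]), 'tau': array([-1.0000e-03, -5.0212e+01, -3.5687e+01,  7.3000e-02,  2.9000e-02,
       -0.0000e+00]), 'tool_pos': array([ 0.165, -0.654,  0.237]), 'tcp_rot': array([ 2.09 ,  0.263, -2.091]), 'contact_force': array([-0.653,  0.587,  0.376]), 'moment': array([ 0.013,  0.021, -0.021]), 'gripper_width': np.float64(0.088)}
side [[486.12703354   0.         313.97256031]
 [  0.         486.12703354 240.31351307]
 [  0.           0.           1.        ]] [ 0.16336904 -0.64477674  0.54074086] [-2.05489272  0.49520892 -0.28203687]
top [[497.68668165   0.         323.02835252]
 [  0.         497.68668165 238.52644035]
 [  0.           0.           1.        ]] [0.30670882 0.0504134  1.0156757 ] [-2.01455131  2.17970719 -0.24890463]
```

View pics/side0.png

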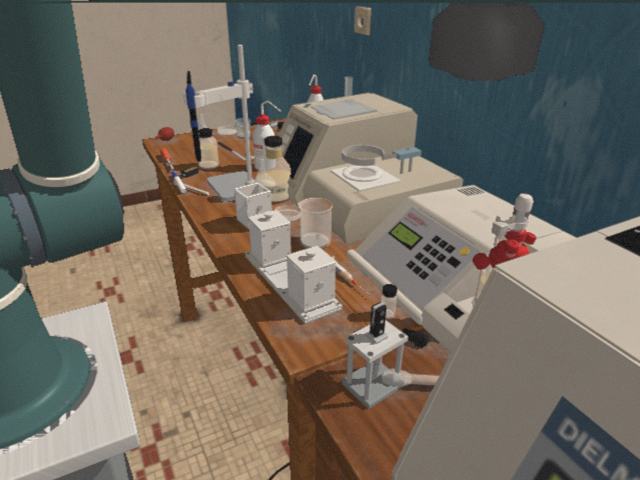

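View pics/top0.png

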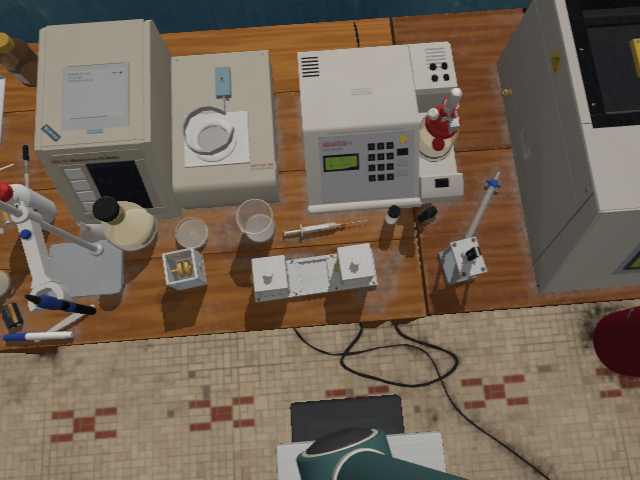

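Run:
```python
import cv2,numpy as np
t=cv2.imread("pics/top0.png");s=cv2.imread("pics/side0.png")
a=cv2.resize(t[230:310,150:250],None,fx=6,fy=6,interpolation=cv2.INTER_CUBIC)
b=cv2.resize(t[230:310,240:390],None,fx=5,fy=5,interpolation=cv2.INTER_CUBIC)
c=cv2.resize(t[225:300,425:500],None,fx=7,fy=7,interpolation=cv2.INTER_CUBIC)
d=cv2.resize(s[170:410,220:430],None,fx=2.5,fy=2.5,interpolation=cv2.INTER_CUBIC)
for n,i in zip("abcd",(a,b,c,d)): cv2.imwrite(f"pics/z_{n}.png",i)
```

```text
(no output)
```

View pics/z_a.png

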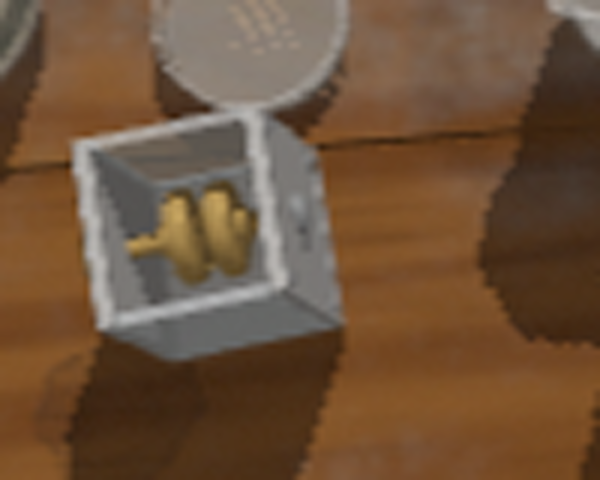

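View pics/z_b.png

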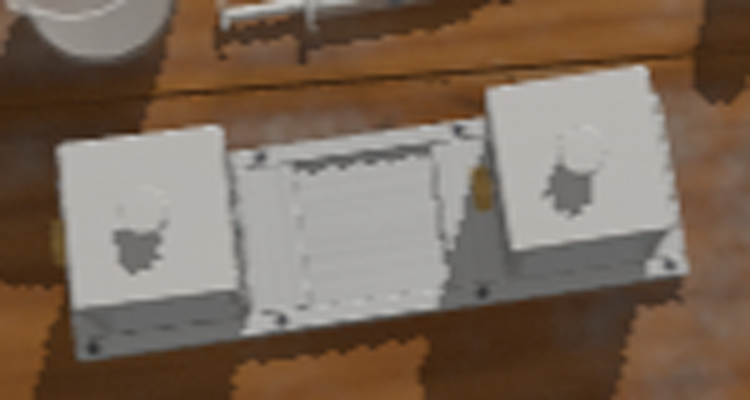

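View pics/z_c.png

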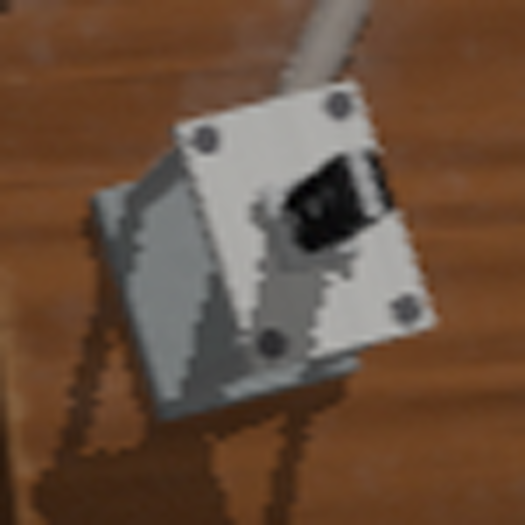

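View pics/z_d.png

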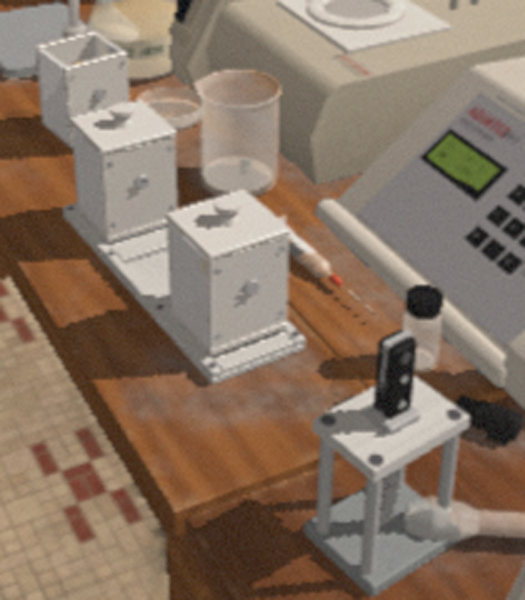

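```bash
cat > h.py <<'E'
import cv2,numpy as np
from scipy.spatial.transform import Rotation as R
def cloud(c):
    z=c["z_map"].astype(float);K=c["intrinsics"]
    v,u=np.mgrid[:480,:640]
    p=np.stack([(u-K[0,2])/K[0,0]*z,(v-K[1,2])/K[1,1]*z,z],-1)
    w=p@R.from_rotvec(c["orientation"]).as_matrix().T+c["position"]
    w[z==0]=np.nan
    return w
def ray(c,uv,h):
    K=c["intrinsics"];uv=np.atleast_2d(uv).astype(float)
    d=np.c_[(uv[:,0]-K[0,2])/K[0,0],(uv[:,1]-K[1,2])/K[1,1],np.ones(len(uv))]@R.from_rotvec(c["orientation"]).as_matrix().T
    o=np.asarray(c["position"]);t=(h-o[2])/d[:,2]
    return o+t[:,None]*d
def down(yaw):
    # tool x down, tool y (jaw) at angle yaw in xy
    y=np.array([np.cos(yaw),np.sin(yaw),0]);x=np.array([0,0,-1.]);z=np.cross(x,y)
    return R.from_matrix(np.c_[x,y,z]).as_rotvec()
E
python3 - <<'E'
from h import *
c=dict(np.load("top0.npz"));w=cloud(c)
print("table",np.nanmedian(w[290:305,215:235,2]), np.nanmedian(w[280:295,405:420,2]))
def rect(n,box,lo,hi,hp):
    x0,x1,y0,y1=box
    z=w[y0:y1,x0:x1,2]
    m=((z>lo)&(z<hi)).astype(np.uint8)
    n_,l,st,_=cv2.connectedComponentsWithStats(m)
    k=1+np.argmax(st[1:,4]);mm=l==k
    v,u=np.nonzero(mm);P=w[y0:y1,x0:x1][mm]
    q=ray(c,np.c_[u+x0,v+y0],hp)
    r=cv2.minAreaRect((q[:,:2]*1000).astype(np.float32))
    r2=cv2.minAreaRect((P[:,:2]*1000).astype(np.float32))
    print(n,mm.sum(),"z",np.percentile(P[:,2],[10,50,90]).round(4),"ray",np.round(np.array([*r[0],*r[1],r[2]]),1),"depth",np.round(np.array([*r2[0],*r2[1],r2[2]]),1))
rect("cell",(150,215,235,300),.075,.1,.086)
rect("left",(245,295,250,300),.098,.112,.103)
rect("right",(330,380,240,290),.098,.112,.103)
rect("stand",(430,495,230,290),.082,.1,.092)
rect("handle",(430,495,230,290),.115,.17,.146)
for r_,b in (("vial",(380,405,200,230)),("beaker",(230,280,195,245))):
    z=w[b[2]:b[3],b[0]:b[1]];m=z[...,2]>.04;print(r_,np.nanmedian(z[m],0),np.nanmax(z[m],0))
E
```

```text
table -0.000542328880987486 -0.0006000258595975083
cell 417 z [0.0781 0.0847 0.0872] ray [495.8 313.   64.   62.4   7.7] depth [496.8 313.9  62.9  61.2   8.3]
left 95 z [0.0985 0.1089 0.1115] ray [464.3 146.5  29.   25.2   4.2] depth [465.  146.9  29.2  25.5   4.4]
right 86 z [0.0983 0.1077 0.1111] ray [484.4 -23.1  24.5  34.6  61.8] depth [483.1 -20.   38.1  22.8  22.3]
stand 852 z [0.0896 0.092  0.0946] ray [ 469.  -230.7   70.6   52.1    9.7] depth [ 469.3 -231.6   70.1   51.3    9.8]
handle 133 z [0.1229 0.1436 0.1477] ray [ 466.8 -226.8   18.9   24.4   21.7] depth [ 468.9 -231.1   17.9   14.3   10. ]
vial [ 0.57769361 -0.10712808  0.05747413] [ 0.59210211 -0.09519292  0.06248944]
beaker [0.60705121 0.17249235 0.06756753] [0.63536458 0.22292881 0.09706051]
```

Run:
```python
from h import *
c=dict(np.load("top0.npz"));w=cloud(c);g=cv2.cvtColor(c["image"],cv2.COLOR_BGR2GRAY)
def top(n,box,lo,hi,hp):
    x0,x1,y0,y1=box
    z=w[y0:y1,x0:x1,2]
    m=((z>lo)&(z<hi)).astype(np.uint8)
    m=cv2.morphologyEx(m,cv2.MORPH_OPEN,np.ones((3,3)))
    n_,l,st,_=cv2.connectedComponentsWithStats(m)
    mm=l==1+np.argmax(st[1:,4])
    v,u=np.nonzero(mm);P=w[y0:y1,x0:x1][mm]
    for q in (ray(c,np.c_[u+x0,v+y0],hp),P):
        r=cv2.minAreaRect((q[:,:2]*1000).astype(np.float32));print(n,mm.sum(),np.median(P[:,2]).round(4),np.round([*r[0],*r[1],r[2]],1))
for n,b in (("left",(248,293,252,302)),("right",(330,380,240,290))):
    z=w[b[2]:b[3],b[0]:b[1],2];print(np.histogram(z[~np.isnan(z)],np.arange(-.005,.12,.005)))
    top(n,b,.09,.104,.098)
z=w[250:300,285:345,2];print("bay",np.histogram(z,np.arange(-.004,.02,.001)))
# rack floor rect: all white non-wood points z 4..16mm
# obstacles
for b in ((172,278,150,205),(300,420,150,215),(120,160,200,260),(176,208,215,250)):
    z=w[b[2]:b[3],b[0]:b[1]];m=z[...,2]>.05 if b[0]!=176 else z[...,2]>.008;print(b,"minx",np.nanpercentile(z[m][:,0],1),"miny",np.nanpercentile(z[m][:,1],1),"maxz",np.nanmax(z[m][:,2]))
cv2.imwrite("pics/depthmask.png",cv2.resize(np.uint8(np.clip(np.nan_to_num(w[220:310,150:390,2])*1800,0,255)),None,fx=3.3,fy=3.3,interpolation=0))
```

```text
(array([310, 241, 120, 205,  18,  12,  11,  17,  14,  12,  16,  14,  15,
        21,  40,  23,  13,  15,   2, 126, 897,  25,  25,  47]), array([-0.005,  0.   ,  0.005,  0.01 ,  0.015,  0.02 ,  0.025,  0.03 ,
        0.035,  0.04 ,  0.045,  0.05 ,  0.055,  0.06 ,  0.065,  0.07 ,
        0.075,  0.08 ,  0.085,  0.09 ,  0.095,  0.1  ,  0.105,  0.11 ,
        0.115]))
left 1040 0.0969 [466.7 144.1  64.   61.8   2.5]
left 1040 0.0969 [467.1 144.5  64.1  62.1   2.6]
(array([347, 264, 157, 347,  24,  11,  13,  16,  11,  15,  12,  15,  19,
        27,  39,  13,  17,   6,   7, 145, 863,  27,  24,  42]), array([-0.005,  0.   ,  0.005,  0.01 ,  0.015,  0.02 ,  0.025,  0.03 ,
        0.035,  0.04 ,  0.045,  0.05 ,  0.055,  0.06 ,  0.065,  0.07 ,
        0.075,  0.08 ,  0.085,  0.09 ,  0.095,  0.1  ,  0.105,  0.11 ,
        0.115]))
right 1031 0.0968 [476.1 -18.4  63.9  61.8   3.8]
right 1031 0.0968 [477.  -18.6  64.9  62.    3.9]
bay (array([ 24,  73, 117, 161, 149, 112,  88, 104, 126, 189, 171, 172, 174,
       211, 231, 203, 161,  82,  38,  13,   2,   1,   0]), array([-0.004, -0.003, -0.002, -0.001,  0.   ,  0.001,  0.002,  0.003,
        0.004,  0.005,  0.006,  0.007,  0.008,  0.009,  0.01 ,  0.011,
        0.012,  0.013,  0.014,  0.015,  0.016,  0.017,  0.018,  0.019]))
(172, 278, 150, 205) minx 0.6118740095685778 miny 0.1221252455305173 maxz 0.16078081947058298
(300, 420, 150, 215) minx 0.5798952548473796 miny -0.16424214039901952 maxz 0.101794850169174
(120, 160, 200, 260) minx 0.5509621731937229 miny 0.36122704721323584 maxz 0.1331077622029394
(176, 208, 215, 250) minx 0.5270550623182936 miny 0.27678958009239607 maxz 0.08829653420686367
```

View pics/depthmask.png

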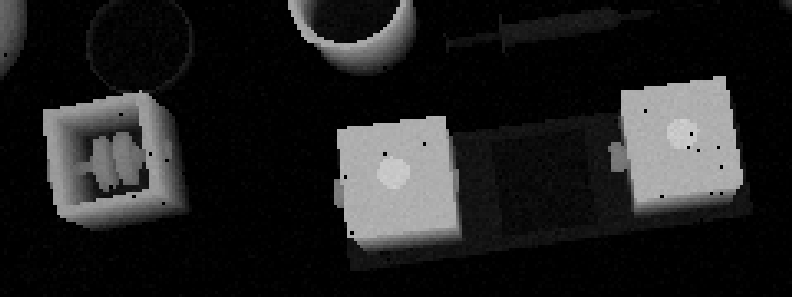

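Run:
```python
from h import *
c=dict(np.load("top0.npz"));w=cloud(c)
hsv=cv2.cvtColor(c["image"],cv2.COLOR_BGR2HSV)
x0,x1,y0,y1=240,390,235,310
z=cv2.medianBlur(np.nan_to_num(w[y0:y1,x0:x1,2]).astype(np.float32),3)
m=((hsv[y0:y1,x0:x1,1]<60)|(z>.02)).astype(np.uint8)
m=cv2.morphologyEx(m,cv2.MORPH_OPEN,np.ones((5,5)))
m=(cv2.connectedComponents(m)[1]==1).astype(np.uint8) if 0 else m
cv2.imwrite("pics/rm.png",cv2.resize(m*255,None,fx=5,fy=5,interpolation=0))
low=((m>0)&(z>.003)&(z<.018)).astype(np.uint8)
# fit edges: front (near robot, bottom in image) & bay floor
v,u=np.nonzero(low);q=ray(c,np.c_[u+x0,v+y0],.011)*1000
r=cv2.minAreaRect(q[:,:2].astype(np.float32));print("rack",np.round([*r[0],*r[1],r[2]],1))
# front edge: per column lowest low pixel; back edge topmost in the middle section
fe=[];be=[]
for col in range(x1-x0):
    vv=np.nonzero(low[:,col])[0]
    if len(vv)<3: continue
    if 20<col<130: fe.append((col+x0,vv.max()+.5+y0))
    if 52<col<92: be.append((col+x0,vv.min()-.5+y0))
for n,e in (("front",fe),("back",be)):
    P=ray(c,np.array(e),.011 if n=="back" else .006)[:,:2]*1000
    vx,vy,px,py=cv2.fitLine(P.astype(np.float32),cv2.DIST_HUBER,0,.01,.01).ravel()
    print(n,"yaw",np.degrees(np.arctan(-vx/vy)),"x at y=62.9",px+vx/vy*(62.9-py))
# bay floor
fl=((z<.0085)&(z>.002)&(m>0)).astype(np.uint8);fl=cv2.morphologyEx(fl,cv2.MORPH_OPEN,np.ones((5,5)))
n_,l,st,_=cv2.connectedComponentsWithStats(fl);k=l==1+np.argmax(st[1:,4])
v,u=np.nonzero(k);q=ray(c,np.c_[u+x0,v+y0],.006)*1000
r=cv2.minAreaRect(q[:,:2].astype(np.float32));print("bay",k.sum(),np.round([*r[0],*r[1],r[2]],1),q.mean(0))
```

```text
rack [498.1  63.6 133.2 250.    2.7]
front yaw 3.5879366 x at y=62.9 433.57187
back yaw 3.717894 x at y=62.9 509.6716
bay 809 [472.3  62.3  60.2  58.3   3.2] [471.86890624  62.40539879   6.        ]
```

View pics/rm.png

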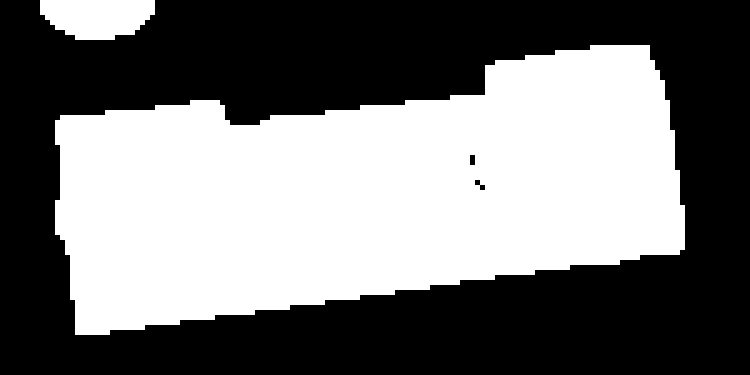

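Run:
```python
from h import *
from cell import manip,inverse_kinematics
c=dict(np.load("top0.npz"));w=cloud(c)
z=w[:,500:];m=z[...,2]>.05;p=z[m];p=p[(p[:,1]<-.25)]
for lo in np.arange(-.75,-.25,.05):
    k=p[(p[:,1]>lo)&(p[:,1]<=lo+.05)&(p[:,0]>.25)]
    if len(k):print(round(lo,2),"minx",k[:,0].min().round(3),"maxz",k[:,2].max().round(3))
np.set_printoptions(precision=3,suppress=True)
for y in (8,188): 
  for p in ((.4963,.3135,.2),(.4963,.3135,.055),(.472,.0625,.2),(.472,.0625,.061)):
    print(y,p,inverse_kinematics(p,down(np.radians(y))))
for y in (100,-80):
  for p in ((.469,-.231,.25),(.469,-.231,.105),(.472,.0625,.25),(.472,.0625,.12)): print(y,p,inverse_kinematics(p,down(np.radians(y))))
a=-1.36
print(inverse_kinematics((.42*np.cos(a),.42*np.sin(a),.25),manip.state()["tcp_rot"]))
print(R.from_rotvec(manip.state()["tcp_rot"]).as_matrix())
```

```text
-0.6 minx 0.401 maxz 0.241
-0.55 minx 0.4 maxz 0.245
-0.5 minx 0.4 maxz 0.295
-0.45 minx 0.401 maxz 0.297
-0.4 minx 0.4 maxz 0.297
8 (0.4963, 0.3135, 0.2) [ 0.521  0.126  1.84  -0.     1.175  0.381]
8 (0.4963, 0.3135, 0.055) [ 0.521  0.278  1.954 -0.     0.909  0.381]
8 (0.472, 0.0625, 0.2) [ 0.079 -0.089  2.059 -0.     1.171 -0.06 ]
8 (0.472, 0.0625, 0.061) [ 0.079  0.077  2.183 -0.     0.882 -0.06 ]
188 (0.4963, 0.3135, 0.2) None
188 (0.4963, 0.3135, 0.055) None
188 (0.472, 0.0625, 0.2) None
188 (0.472, 0.0625, 0.061) None
100 (0.469, -0.231, 0.25) [-0.505 -0.033  1.912  0.     1.262 -2.251]
100 (0.469, -0.231, 0.105) [-0.505  0.102  2.058  0.     0.981 -2.251]
100 (0.472, 0.0625, 0.25) [ 0.079 -0.127  1.999 -0.     1.269 -1.666]
100 (0.472, 0.0625, 0.12) [ 0.079 -0.005  2.139 -0.     1.008 -1.666]
-80 (0.469, -0.231, 0.25) [-0.505 -0.033  1.912 -0.     1.262  0.891]
-80 (0.469, -0.231, 0.105) [-0.505  0.102  2.058 -0.     0.981  0.891]
-80 (0.472, 0.0625, 0.25) [ 0.079 -0.127  1.999 -0.     1.269  1.476]
-80 (0.472, 0.0625, 0.12) [ 0.079 -0.005  2.139 -0.     1.008  1.476]
[-1.419 -0.244  2.096 -0.     1.292 -0.096]
[[-0.     0.245 -0.969]
 [ 0.002 -0.969 -0.245]
 [-1.    -0.002 -0.   ]]
```

Run:
```python
from h import *
from cell import manip,inverse_kinematics,cams
a=-1.36
q=inverse_kinematics((.42*np.cos(a),.42*np.sin(a),.36),manip.state()["tcp_rot"])
print(q)
manip.set_joints(q)
q=np.array(q);q[0]=.52;manip.set_joints(q)
manip.move_pose((.4963,.3135,.16),down(np.radians(8)))
s=manip.state();print(s["clock"],s["tool_pos"],s["contact_force"])
c=cams.capture("side");cv2.imwrite("pics/side1.png",c["image"]);print(c["position"])
c=cams.capture("top");cv2.imwrite("pics/top1.png",c["image"])
```

```text
[-1.41919554e+00 -2.86418893e-01  1.93017364e+00 -1.54357631e-04
  1.49982955e+00 -9.62236656e-02]
4.6667 [0.49679889 0.31348036 0.16117275] [-0.36500216  0.12801548  0.80540475]
[ 0.16336904 -0.64477674  0.54074086]
```

View pics/side1.png

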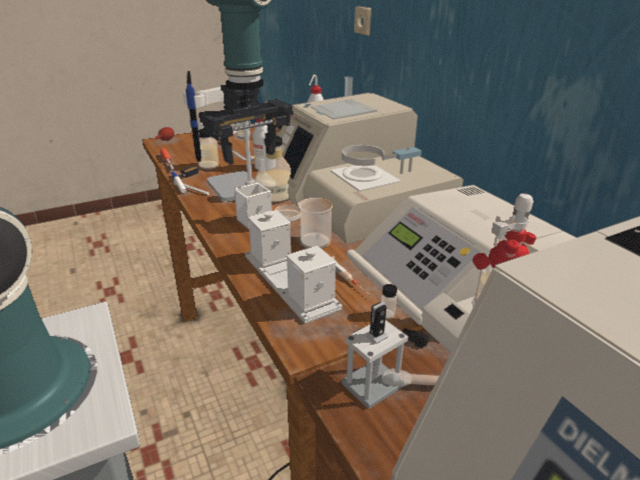

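View pics/top1.png

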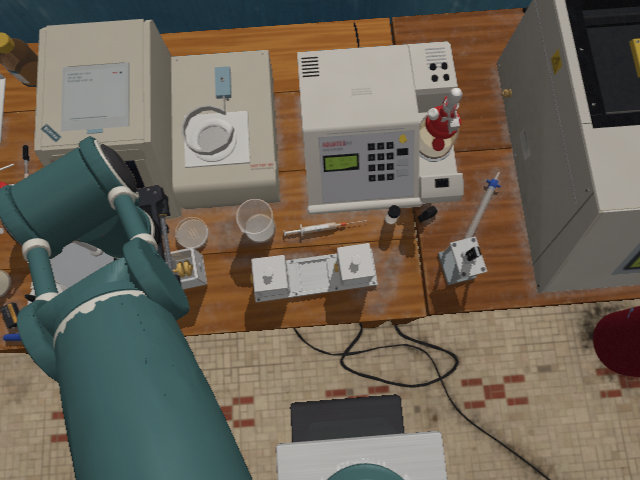

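Run:
```python
from h import *
from cell import manip,inverse_kinematics,cams
manip.move_linear((.4963,.3135,.055),rate=.1)
print(manip.state()["contact_force"])
manip.set_gripper(.05,force=40)
s=manip.state();print(s["clock"],s["tool_pos"],s["contact_force"],s["gripper_width"])
manip.move_linear((.4963,.3135,.16),rate=.12)
s=manip.state();print(s["clock"],s["tool_pos"],s["contact_force"],s["gripper_width"])
c=cams.capture("side");cv2.imwrite("pics/side2.png",c["image"][100:260,170:350].repeat(4,0).repeat(4,1))
```

```text
[ 0.29550497 -0.82470329  0.77687265]
6.475 [0.49670521 0.31367842 0.05539525] [0.04080469 1.04197276 1.2152532 ] 0.061497918553211524
7.5 [0.4954791  0.31302478 0.15878148] [ 0.21405493 -0.74055635 -4.35891014] 0.06154721106959319
```

View pics/side2.png

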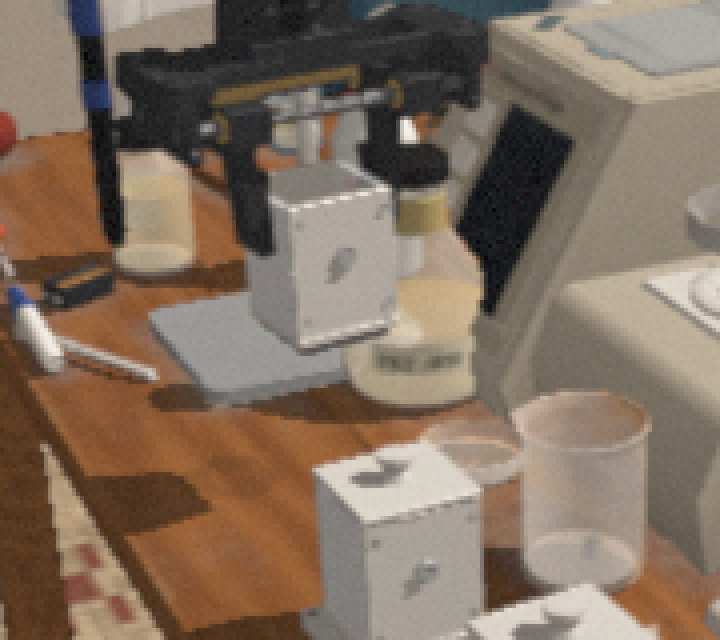

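Run:
```python
from h import *
from cell import manip,inverse_kinematics,cams
def p(t):
    s=manip.state();print(t,round(s["clock"],2),s["tool_pos"].round(4),s["contact_force"].round(1),s["gripper_width"])
r=down(np.radians(3.5))
manip.move_linear((.4963,.3135,.215),rate=.15)
manip.move_pose((.472,.0625,.215),r)
manip.move_linear((.472,.0625,.085),rate=.12)
p("above")
c=cams.capture("side");cv2.imwrite("pics/side3.png",c["image"][150:330,220:380].repeat(4,0).repeat(4,1)[:600])
manip.move_linear((.472,.0625,.068),rate=.04);p("68")
c=cams.capture("top");cv2.imwrite("pics/top3.png",c["image"])
```

```text
above 10.29 [0.4729 0.0626 0.0859] [ 0.2  0.  -4.6] 0.061572808026329556
68 10.92 [0.4717 0.0625 0.0676] [ 0.6 -0.5 -4.3] 0.0618474262063216
```

View pics/side3.png

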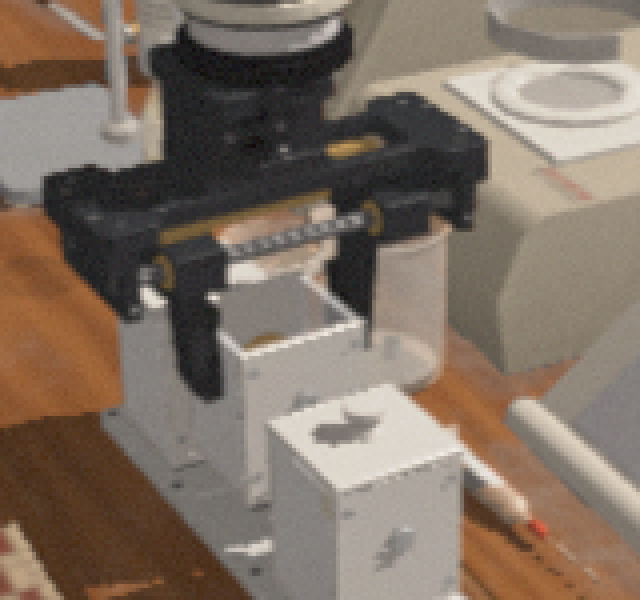

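View pics/top3.png

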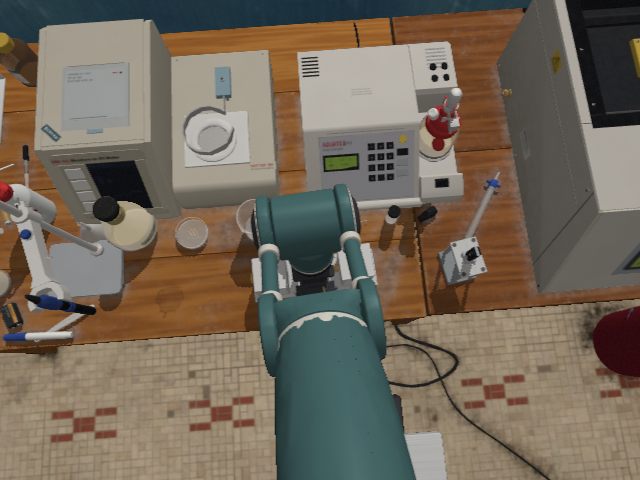

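Run:
```python
from h import *
from cell import manip,inverse_kinematics,cams
def p(t):
    s=manip.state();print(t,round(s["clock"],2),s["tool_pos"].round(4),s["contact_force"].round(1),s["gripper_width"].round(4));return s
for z in (.0655,.064,.0625,.061,.0595):
    manip.move_linear((.472,.0625,z),rate=.03);s=p(z)
    if s["contact_force"][2]>3: break
```

```text
Traceback (most recent call last):
AttributeError: 'float' object has no attribute 'round'
```

```bash
cat >> h.py <<'E'
def p(t):
    from cell import manip
    s=manip.state();print(t,round(s["clock"],2),np.round(s["tool_pos"],4),np.round(s["contact_force"],1),np.round(s["moment"],2),round(float(s["gripper_width"]),4));return s
E
python3 - <<'E'
from h import *
from cell import manip
p("at")
for z in (.064,.0625,.061,.0595):
    manip.move_linear((.472,.0625,z),rate=.03);s=p(z)
    if s["contact_force"][2]>2: break
E
```

```text
at 11.22 [0.4719 0.0625 0.0654] [ 0.3 -0.5 -4.4] [-0.03 -0.09 -0.07] 0.0614
0.064 11.47 [0.4719 0.0625 0.0639] [-0.6 -0.5 -4.2] [-0.01 -0.12 -0.  ] 0.0616
0.0625 11.72 [0.4719 0.0625 0.0624] [-0.2 -0.8 -4.8] [-0.09 -0.11  0.01] 0.0618
0.061 11.97 [0.4724 0.0625 0.0614] [-1.2 -0.5 -0.9] [-0.11  0.06  0.03] 0.0616
0.0595 12.22 [0.4725 0.0625 0.0613] [-4.4 -0.5 11.4] [-0.2   1.19  0.04] 0.0615
```

Run:
```python
from h import *
from cell import manip,cams
manip.move_linear((.472,.0625,.0612),rate=.03)
manip.set_gripper(.088);p("open")
manip.move_linear((.472,.0625,.20),rate=.2)
manip.move_pose((.469,-.231,.22),down(np.radians(-80)));p("stand")
for n in ("top","side"):
    c=cams.capture(n);np.savez(f"{n}4.npz",**c);cv2.imwrite(f"pics/{n}4.png",c["image"])
i=c["image"]
t=cv2.imread("pics/top4.png")
cv2.imwrite("pics/z4.png",cv2.resize(t[230:310,240:390],None,fx=5,fy=5,interpolation=cv2.INTER_CUBIC))
```

```text
open 13.03 [0.472  0.0625 0.0612] [ 0.3 -0.   0.2] [-0.04 -0.06  0.03] 0.0883
stand 15.0 [ 0.4686 -0.2302  0.2189] [-0.2  0.8  1.3] [0.04 0.04 0.03] 0.0876
```

View pics/z4.png

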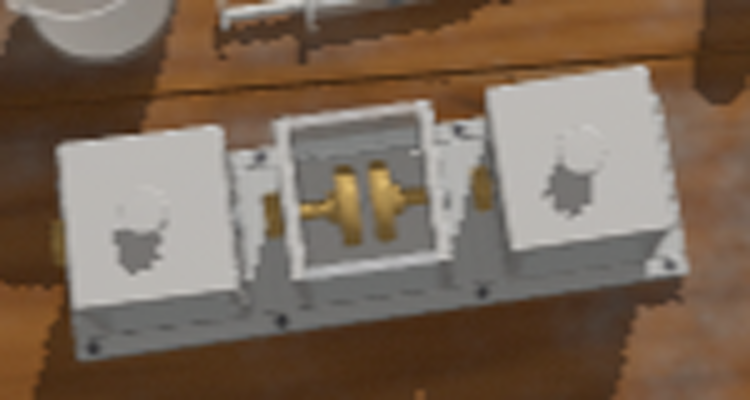

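View pics/side4.png

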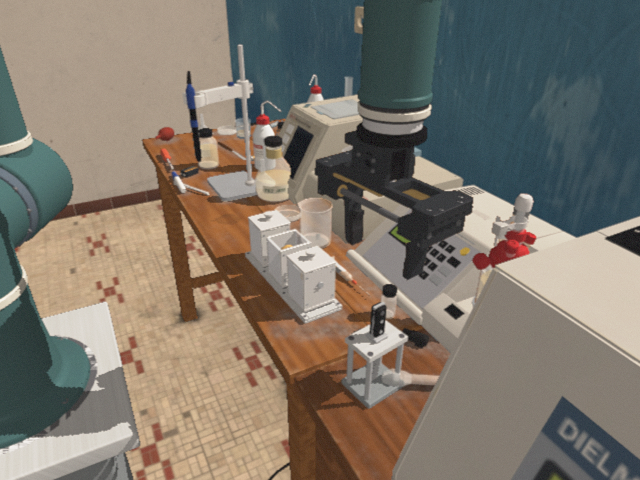

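Run:
```python
from h import *
c=dict(np.load("top4.npz"));w=cloud(c)
x0,x1,y0,y1=292,332,246,292
z=w[y0:y1,x0:x1,2];m=((z>.083)&(z<.1)).astype(np.uint8)
v,u=np.nonzero(m);
for q in (ray(c,np.c_[u+x0,v+y0],.092),w[y0:y1,x0:x1][m>0]):
    r=cv2.minAreaRect((q[:,:2]*1000).astype(np.float32));print("cell",m.sum(),np.median(z[m>0]),np.round([*r[0],*r[1],r[2]],1))
hsv=cv2.cvtColor(c["image"],cv2.COLOR_BGR2HSV)[y0:y1,x0:x1]
g=((hsv[...,1]>90)&(hsv[...,0]>10)&(hsv[...,0]<35)).astype(np.uint8)
for r_ in g: print("".join(".#"[k] for k in r_))
gray=cv2.cvtColor(c["image"],cv2.COLOR_BGR2GRAY)
print(gray[258:282:2,300:328])
```

```text
cell 336 0.09105477551515018 [471.4  63.7  63.2  60.5   3.1]
cell 336 0.09105477551515018 [472.1  64.   62.6  61.1   3.6]
########################################
########################################
########################################
########################################
###########################.......######
###################................#####
###########........................#####
####...............................#####
#.......................................
........................................
........................................
........................................
........................................
........................................
........................................
........................................
.......................##...............
................##....###...............
...............####...####..............
...............####...####..............
...............####...####..............
...............####...######............
..............######..###########.......
.###..........######..###########..
[... 1612 characters left out ...]
 88  95  91  90  85 125 128 110 136 147 145 128 109 109 118 134 140 138
  130 123 111  88  87  87  89  91 151 186]
 [137 133 124 117 110 106  98  97 116 130 132 122 111 114 108 107 119 121
  108  84  96 111 115 114 115 102 153 187]
 [105 108 114 114 115 106  92  89  96 105 111 113 114 115 110  99  95  98
  104 111 116 116 116 115 114 109 150 182]
 [127 105 114 114 115 115 116 110  96  88  89  89 104 116 106  91  85  84
   89 105 116 116 115 116 115 110 107 157]
 [146 103 116 116 116 115 116 115 101  80  82  80 100 116 115 111 101 100
  110 115 116 116 116 116 115 115 104 156]
 [175 115 112 115 116 115 115 116 115 115 116 116 115 115 116 115 115 115
  116 115 116 116 124 142 150 150 154 171]]
```

Run:
```python
from h import *
c=dict(np.load("top4.npz"));w=cloud(c)
print(ray(c,[(312.5,270)],.076),ray(c,[(312.5,270.3)],.062))
# stand & handle again, from t=4 both cams if visible
x0,x1,y0,y1=430,495,230,290
c0=dict(np.load("top0.npz"));w0=cloud(c0)[y0:y1,x0:x1]
P=w0[(w0[...,2]>.125)&(w0[...,2]<.152)];r=cv2.minAreaRect((P[:,:2]*1000).astype(np.float32));print("handle top",r,np.median(P,0))
c1=dict(np.load("side4.npz"));w1=cloud(c1)[290:345,365:392]
P=w1[(w1[...,2]>.105)&(w1[...,2]<.155)&(abs(w1[...,0]-.469)<.03)];r=cv2.minAreaRect((P[:,:2]*1000).astype(np.float32));print("handle side",r,np.median(P,0),P[:,2].max())
w2=cloud(c1)[235:300,265:310]
P=w2[(w2[...,2]>.083)&(w2[...,2]<.1)&(w2[...,1]>.035)&(w2[...,1]<.1)];r=cv2.minAreaRect((P[:,:2]*1000).astype(np.float32));print("cell side",len(P),r)
```

```text
[[0.46986298 0.06401789 0.076     ]] [[0.47170582 0.0642636  0.062     ]]
handle top ((468.99737548828125, -231.0809783935547), (17.670642852783203, 14.269893646240234), 9.9961519241333) [ 0.46816641 -0.22859404  0.14415201]
handle side ((466.96942138671875, -234.19931030273438), (19.02790069580078, 15.202934265136719), 10.64838981628418) [ 0.46339983 -0.23843181  0.13023183] 0.14846110581119187
cell side 228 ((469.3293151855469, 63.53487014770508), (57.031185150146484, 64.66415405273438), 89.93463897705078)
```

Run:
```python
from h import *
from cell import manip,cams
manip.set_gripper(.05)
manip.move_linear((.469,-.231,.107),rate=.12);p("down")
manip.set_gripper(.0,force=50);p("grip")
manip.dwell(.2);s=p("d");print(s["tcp_rot"],down(np.radians(-80)))
c=cams.capture("side");cv2.imwrite("pics/side5.png",c["image"][180:420,300:460].repeat(3,0).repeat(3,1)[:600])
```

```text
down 16.9 [ 0.4697 -0.2314  0.1078] [0.7 0.5 0.7] [ 0.04 -0.02  0.03] 0.05
grip 17.53 [ 0.4691 -0.2311  0.1072] [0.1 0.4 1. ] [-0.01  0.05  0.03] 0.0135
d 17.73 [ 0.4691 -0.2311  0.1072] [0.  0.6 2.5] [-0.06  0.   -0.  ] 0.0137
[ 2.13029817  0.18609856 -2.12988486] [ 2.13015815  0.18636469 -2.13015815]
```

View pics/side5.png

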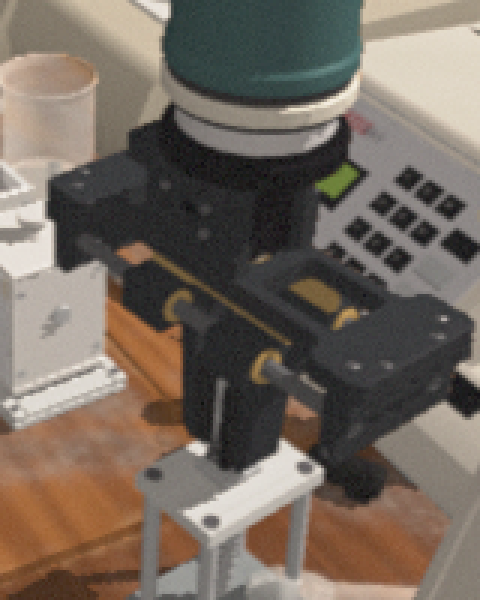

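Run:
```python
from h import *
from cell import manip,cams
manip.move_linear((.469,-.231,.235),rate=.15);p("up")
manip.move_pose((.472,.064,.235),down(np.radians(-86.6)));p("over")
manip.move_linear((.472,.064,.185),rate=.1);p("185")
manip.dwell(.2);s=p("free");np.save("bias.npy",s["contact_force"])
c=cams.capture("side");np.savez("side6.npz",**c);cv2.imwrite("pics/side6.png",cv2.resize(c["image"][180:320,220:350],None,fx=4,fy=4,interpolation=cv2.INTER_CUBIC))
```

```text
up 18.78 [ 0.4682 -0.2305  0.2337] [ 0.4  0.8 -1.1] [ 0.01 -0.   -0.02] 0.0137
over 19.92 [0.472  0.0634 0.2346] [ 0.8  0.7 -1.8] [-0.04  0.    0.03] 0.0136
185 20.57 [0.4722 0.0637 0.1851] [ 0.1  0.  -0.3] [ 0.03  0.02 -0.05] 0.0132
free 20.77 [0.4727 0.064  0.1859] [ 0.3 -0.1 -0.4] [ 0.01  0.03 -0.06] 0.0134
```

View pics/side6.png

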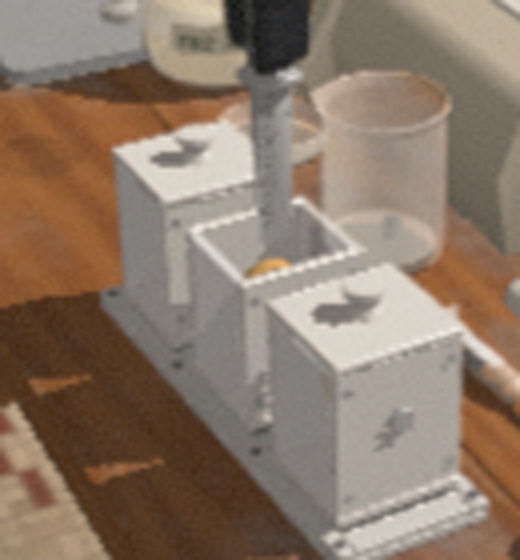

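```bash
cat >> h.py <<'E'
def down_to(x,y,zs,stop,lat=2.5,rate=.03):
    from cell import manip
    b=np.load("bias.npy")
    for z in zs:
        manip.move_linear((x,y,z),rate=rate)
        fs=[]
        for _ in range(4): manip.dwell(.02);fs.append(manip.state()["contact_force"])
        f=np.mean(fs,0)-b;s=manip.state()
        print(round(z,4),round(s["clock"],2),np.round(s["tool_pos"],4),"f",np.round(f,2),np.round(s["moment"],2),round(float(s["gripper_width"]),4))
        if f[2]>stop or abs(f[1])>lat: break
    return f
E
python3 - <<'E'
from h import *
down_to(.472,.064,[.178,.173,.17,.167,.164,.161,.158,.155,.152,.149,.146],2.5)
E
```

```text
0.178 21.27 [0.4719 0.064  0.1778] f [-0.15 -0.15 -0.36] [ 0.02  0.03 -0.03] 0.0133
0.173 21.65 [0.4719 0.064  0.1729] f [ 0.09  0.36 -0.35] [-0.01 -0.06  0.02] 0.0137
0.17 21.97 [0.4719 0.064  0.1699] f [-0.76  0.07 -0.58] [-0.03 -0.04 -0.03] 0.0135
0.167 22.28 [0.4719 0.064  0.1669] f [-0.27  0.2   0.22] [ 0.02 -0.08  0.01] 0.0136
0.164 22.6 [0.4719 0.064  0.1639] f [-0.23 -0.11 -0.03] [ 0.02 -0.01 -0.  ] 0.0133
0.161 22.92 [0.4719 0.064  0.1609] f [-0.48  0.26 -0.27] [ 0.01  0.05 -0.01] 0.0134
0.158 23.23 [0.4719 0.064  0.1579] f [-0.57  0.63 -0.37] [ 0.07  0.01 -0.05] 0.0136
0.155 23.55 [0.4719 0.064  0.1549] f [-0.34 -0.08 -0.61] [ 0.03  0.03 -0.04] 0.0136
0.152 23.87 [0.4719 0.0639 0.1518] f [-0.07 -0.83 -0.46] [-0.15 -0.01  0.03] 0.0137
0.149 24.18 [0.4719 0.0639 0.1488] f [ 0.2  -0.77 -0.77] [-0.28 -0.05  0.02] 0.0137
0.146 24.5 [0.472  0.0639 0.1459] f [ 0.06 -1.43 -0.8 ] [-0.28 -0.09  0.01] 0.0135
```

Run:
```python
from h import *
for y in (.0637,.0634,.0631,.0628,.0625,.0622,.0619): 
    f=down_to(.472,y,[.146],9,9)
    if f[1]>1.2: break
```

```text
0.146 24.82 [0.4719 0.0637 0.146 ] f [ 0.17 -0.81 -0.59] [-0.29 -0.12 -0.  ] 0.0133
0.146 25.13 [0.472  0.0635 0.146 ] f [-0.23 -0.6  -0.43] [-0.02 -0.02 -0.03] 0.0135
0.146 25.45 [0.472  0.0632 0.146 ] f [-0.19  0.06  0.04] [-0.06  0.07  0.03] 0.0138
0.146 25.77 [0.472  0.0628 0.146 ] f [-0.19  0.24 -0.51] [ 0. -0. -0.] 0.0136
0.146 26.08 [0.472  0.0626 0.146 ] f [-0.01  1.09 -0.22] [ 0.18 -0.    0.03] 0.0136
0.146 26.4 [0.472  0.0624 0.146 ] f [-0.39  1.94  0.11] [0.4  0.02 0.01] 0.0133
```

Run:
```python
from h import *
down_to(.472,.06305,[.145,.143,.141,.1395,.138,.137,.136],3.0,2.5)
```

```text
0.145 26.72 [0.4719 0.0629 0.1449] f [-0.06  0.31 -0.06] [ 0.07  0.03 -0.03] 0.0134
0.143 27.03 [0.4719 0.063  0.1429] f [-0.26  0.03 -0.05] [ 0.02  0.01 -0.01] 0.0135
0.141 27.35 [0.4719 0.0631 0.1409] f [-0.71  0.3  -0.15] [ 0.08 -0.03 -0.02] 0.0136
0.1395 27.67 [0.4721 0.0631 0.1395] f [ 0.46  0.56 -0.97] [ 0.11 -0.1  -0.01] 0.0136
0.138 27.98 [0.4723 0.0631 0.1382] f [0.42 0.56 1.66] [ 0.08 -0.11 -0.  ] 0.0136
0.137 28.3 [0.4725 0.0631 0.1376] f [0.14 0.18 5.71] [ 0.11  0.06 -0.04] 0.0134
```

Run:
```python
from h import *
from cell import manip
manip.dwell(.3)
down_to(.472,.06305,[.137,.1366,.1362,.1358,.1354,.135],7.0,2.5)
```

```text
0.137 28.92 [0.4725 0.0631 0.1375] f [-0.66  0.48  5.7 ] [0.12 0.06 0.  ] 0.0132
0.1366 29.23 [0.4725 0.0631 0.1373] f [-0.87  0.77  6.45] [ 0.09  0.03 -0.04] 0.0136
0.1362 29.55 [0.4726 0.0631 0.1371] f [-0.86  0.22  7.1 ] [0.09 0.14 0.05] 0.0135
```

Run:
```python
from h import *
from cell import manip,cams
down_to(.472,.06305,[.1358,.1354],7.8,2.5)
manip.dwell(.5)
f=down_to(.472,.06305,[.1354],99,99)
for n in ("side","top"):
    c=cams.capture(n);cv2.imwrite(f"pics/{n}7.png",c["image"] if n=="top" else cv2.resize(c["image"][150:350,220:400],None,fx=3,fy=3,interpolation=cv2.INTER_CUBIC))
```

```text
0.1358 29.87 [0.4727 0.0631 0.1369] f [-1.14  0.75  8.41] [ 0.09  0.16 -0.07] 0.0136
0.1354 30.68 [0.4728 0.0632 0.1366] f [-0.78  0.74  8.97] [ 0.09  0.32 -0.  ] 0.0137
```

View pics/side7.png

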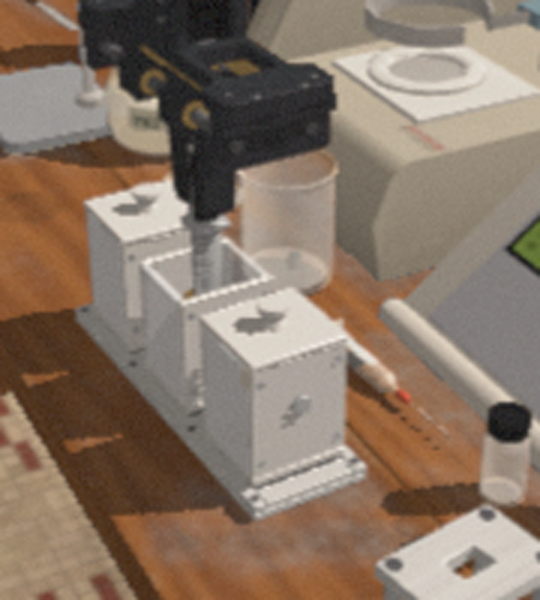

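Run:
```python
from h import *
from cell import order
p("final");order.close_job()
p("after")
```

```text
final 30.78 [0.4728 0.0631 0.1366] [-1.1  0.5  9. ] [ 0.08  0.18 -0.01] 0.0135
the job is handed in; nothing more can be done
the job is handed in; nothing more can be done
```

The open cell is standing in the middle bay, and I handed the job in at 30.8 s with the gripper still holding the gauge at its snug depth.

- **Cell:** I set it down until it met the bay floor, with the TCP at 61.3 mm against 61 mm expected, and let go. A picture afterwards put it at about (0.472, 0.064) m, yaw about 3.3°. The rack's yaw measured about 3.5°, so it stands in line with its covered neighbours.
- **Gauge:** I drew it straight up out of the stand. On the way down it touched the knob-side electrode first. I felt both sides for about 0.7 mm of free play, shifted it to the middle, and went on down.
- **Depth:** Both sides began to resist with the tip about 35 mm below the electrode rims. At the end the tip was about 36 mm below, with a push of about 9 N and a sideways force of under 1 N along the gap. The grip width held steady, so there was no sign of slipping.
- **Bystanders:** The last side picture shows the covered cells, beaker and vial standing where they were. I checked this by eye and did not measure them again.

**What disagreed:**
- The push built up at roughly 3 N per mm of measured travel, against the stated 1 N per mm, though at 1.6 N per mm of commanded travel.
- The arm was held about 1.2 mm above its last commanded height.
- The side camera's depth readings were 2–3 mm off the top camera's. I used the top camera and the felt contact instead.
- A state reading after hand-in was refused, so I have no reading of the final second.

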